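Open the folding kitting stand and lay out the repair kit

TASK

Get the kit for the next repair job ready: first snap the flat-folded kitting stand fully open, so that its board stands sloping by itself. Then lay the door handle and the brake pad on the sloping board, each lengthwise inside its own drawn outline, without dropping them or folding the stand again, and let go. Leave the can, tape roll and bin where they are.

Things in the scene. Friction and masses are not known exactly. Their poses are not given: they have to be found in the camera images.
- stand: Base frame of the folding stand, dark steel, 220 (x) x 240 (y) x 20 mm high, fixed to the bench. Origin: centre of its underside. Its x axis points from the hinge edge to the free edge of the board; the hinge edge is the one nearer the robot. The hinge line runs along its y, at x = -100 mm, z = 21.5 mm.
- board (a joint): Angle (rad) of the white board: 0 folded flat, 0.436 (25 deg) fully open against a stop, sloping up away from the robot. Spring and weight pull it shut below about 0.24; beyond, the spring throws it open. About 10 N up at the lug starts the lift, less and less up to 0.24. Open with both parts on, it bears 8 N pressed on its middle; much more folds it. Its underside passes through the hinge line.
- lug (a point): Centre of the top of the black grip lug on the board's face at the middle of its free edge: 40 mm long (up the slope), 24 mm wide (along the hinge; pinch across this), 36 mm tall above the face. The point is 180 mm from the hinge line, 48 mm above the board's underside. Axes are the board's: x up the slope, y along the hinge, z out of the face.
- mark_handle (a point): Centre of the long narrow outline (158 x 34 mm, thin black line) for the door handle, on the face of the board (200 mm up the slope x 240 x 12 mm thick): 90 mm from the hinge line, 62 mm left (+y) of the middle. Axes: x up the slope (the outline's length), y along the hinge, z out of the face. The board's lower edge has a ledge 8 mm wide, 12 mm high that stops parts sliding off.
- mark_pad (a point): Centre of the wide outline with small ears at its ends (138 mm long over the ears, 54 mm wide, thin black line) for the brake pad, on the board's face: 80 mm from the hinge line, 62 mm right (-y) of the middle. Axes: x up the slope (the outline's length), y along the hinge, z out of the face.
- door_handle: Car door pull handle, black plastic bow, about 0.16 kg, 150 mm long (its x), 26 mm wide (y), 32 mm high (z): a bar from 16 to 32 mm height over two feet at its ends (34 mm long each). Lies on its feet on the bench. Origin: centre of its underside. Either end may point up the slope. Feet go down on the board.
- brake_pad: Disc brake pad, dark steel back plate (6 mm thick, 100 x 46 mm with a 15 mm ear, 22 mm wide, at each end: 130 mm over all along x) with two near-black friction blocks on top: together 98 x 44 mm, top at 18 mm; about 0.32 kg. Lies back plate down on the bench. Origin: centre of its underside. Either end may point up the slope. Back plate goes down on the board.
- spray_can: Bystander: aluminium can, 60 mm across, 170 mm tall, beside the stand; origin under its centre.
- tape_roll: Bystander: roll of clear tape lying flat, 100 mm across, 48 mm high; origin under its centre.
- bin: Bystander: small open blue bin 120 x 90 x 60 mm; origin under its centre.
Not all that is in view belongs to the job. Leave any red look-alike of the brake_pad alone.

How it is judged (in metres and radians):
On the way, in this order (a step that is already met when the one before it is completed fails the run):
1. the stand is snapped fully open (value of joint board above 0.405 rad), for 0.3 s.
2. both parts lie in their outlines on the open board (value of joint board above 0.405 rad and x of door_handle in the frame of mark_handle between -0.012 and 0.012 m and y of door_handle in the frame of mark_handle between -0.012 and 0.012 m and z of door_handle in the frame of mark_handle between -0.004 and 0.005 m and angle between the x axis of door_handle and the x axis of mark_handle, either way round below 0.2 rad and x of brake_pad in the frame of mark_pad between -0.012 and 0.012 m and y of brake_pad in the frame of mark_pad between -0.012 and 0.012 m and z of brake_pad in the frame of mark_pad between -0.004 and 0.005 m and angle between the x axis of brake_pad and the x axis of mark_pad, either way round below 0.2 rad), for 0.2 s.
At the end, for the whole second after the job is handed in: Board fully open (joint above 0.405 rad); door handle and brake pad lie still on its face, feet and back plate down, each centre within 12 mm of its own outline's centre along and across the slope and 5 mm of the face, its length within 0.2 rad of the slope direction, either end up (all of step 2 and linear speed of each of door_handle, brake_pad below 0.02 m/s); the robot touches nothing.
It fails at once if a bystander (can, tape roll or bin) is moved by more than 30 mm (distance of any of spray_can, tape_roll, bin from where it was at the start of the episode above 0.03 m).
It fails at once if a part is dropped or thrown: out of the fingers it moves faster than 0.7 m/s ((linear speed of door_handle above 0.7 m/s and contact force between the fingers and door_handle below 0.05 N) or (linear speed of brake_pad above 0.7 m/s and contact force between the fingers and brake_pad below 0.05 N)).
It fails at once if the stand folds again with a part on it (value of joint board below 0.24 rad and (contact force between board and door_handle above 0.3 N or contact force between board and brake_pad above 0.3 N)).
It also fails if it takes over 70 s, if anything falls off the work surface, if the arm or the gripper's body presses on something with over 40 N, if the wrist force passes 120 N, or if a joint passes its speed limit or range.

ROBOT

A 7-joint arm with a two-finger parallel gripper is mounted at the origin on the work surface. World frame = base frame: x ahead of the robot, y to its left, z up, the work surface at z = 0. Lengths are in mm, angles in rad, forces in N, time in s.
With the tool pointing down it reaches from about 400 to 875 mm from the base axis. Payload 4.4 kg.
Tool frame: the origin (TCP) lies at the very end of the fingers, on their centre line; the grasp point (between the pads) lies 19 mm behind it; z points along the fingers, y is the line along which they close (so a half turn about z gives the same grasp; the last joint's range is limited). The gripper opens to 85 mm and grips with 20 to 120 N. Pads are 22 mm wide; open, the fingers measure 114 mm over their backs; the gripper's body (76 mm by 85 mm) begins 54 mm behind the grasp point. The pads swing forward as they close: fully open they stand 13 mm farther back than shut.
Start: joints at [1.157, 0.628, 0.038, 1.517, -0.027, 0.996, -0.02], TCP at [221.568, -611.086, 231.313] pointing down, gripper open.
Joint ranges: [-3.06, 3.06], [-0.37, 2.12], [-1.25, 1.32], [0.18, 2.47], [-1.1, 4.24], [0.23, 1.98], [-2.94, 2.94]. Speed limits (rad/s): [2.57, 2.57, 3.14, 3.14, 3.14, 3.14, 3.14].

INTERFACE

Orientations are given as [roll, pitch, yaw] about the fixed x, y, z axes, in that order (R = Rz(yaw) Ry(pitch) Rx(roll)).
In Python, from cell import read_state, get_image, camera_info, finish_job gives the robot as it stands.
- The arm moves only by the tool play_rows, never from a script. Its argument "deltas" is one flat list of numbers, 7 for each row, row after row: the shift along the tool's x, y, z in mm, then the turn, a rotation vector about the tool's x, y, z in rad, then the opening, from 0 (shut) to 1 (fully open). In form: [dx, dy, dz, ax, ay, az, grip, dx, dy, dz, ax, ay, az, grip, ...]. A call has 1 to 10 rows; each row is the pose to reach, as a shift and turn from the pose commanded when the call began, along the tool's axes at that moment; what a row does not reach only later rows make up. A row lasts 1/8 s, in which the tool goes at most 62.5 mm and 10.7 degrees, less where a joint would pass 70% of its speed; a pose out of reach is approached as far as the arm can. A call with a gripper value outside its range is refused whole. The fingers move at their own pace and stop on an object; the grip force is fixed at half the most. Time passes only in rows, so rows that repeat a pose let the fingers close. It gives the time, the measured TCP pose, the force, the opening and the grip force at its end, in the units of the state.
- read_state(): the state, without advancing time (a new reading comes with each control period).
- get_image(name): name is "scene" or "top"; returns the picture (420x560x3 uint8, red, green, blue); there is no depth.
- camera_info(name): a dict with "fx", "fy", "cx", "cy" (pixels), "T" (4x4, takes a point from camera to world coordinates). Camera axes: x right, y down, z forward; pixel columns grow to the right and rows downward; lengths in mm; the calibration is good to about 2 mm. A picture is of the moment at which its call begins. camera_info takes no time and is no camera call.
- finish_job(): hands the job in; it is judged then, once.
The state is a dict: "clock": time; "qpos": joint angles; "qd": joint speeds; "tau": joint torques, N m; "eef_pos": TCP position; "tool_rot": TCP orientation; "force": force on the tool from outside, world axes, zero at the start; "torque": the same for the moment, N m; "width": finger opening in mm; "gripper_force": force on a finger pad.
Only numpy, scipy, OpenCV 4.12 (cv2) and the standard library are available. Lean on these libraries where they do the work, as an engineer would, in place of code of your own. Each camera call takes 0.05 s, during which the arm holds its last target. There are 200 camera calls.

## Working session

There is one attempt and no reset: what is moved stays moved. The work goes in short steps, Python scripts to look and compute and a tool call to move; the robot and the scene stay as the last step left them, time stands still between calls to the robot, and variables do not carry over. Pictures are saved under pics/ and viewed, at most 10 in all, crops included, and the job is handed in when it is done.

Besides the shell and the picture viewer there is one more tool, called after "Request:" as name(argument=value, ...), one argument or row to a line, values as JSON. play_rows: Moves the arm, as the interface text tells. Its arguments: {"type":"object","properties":{"deltas":{"type":"array"}},"required":["deltas"]}

```bash
mkdir -p pics; ls; cat > h.py <<'E'
from cell import *
import numpy as np, cv2
from scipy.spatial.transform import Rotation as R
def ray(cam,u,v,z):
    c=camera_info(cam);T=np.array(c["T"]);d=T[:3,:3]@np.array([(u-c["cx"])/c["fx"],(v-c["cy"])/c["fy"],1]);o=T[:3,3]
    return o+d*(z-o[2])/d[2]
def proj(cam,p):
    c=camera_info(cam);T=np.array(c["T"]);q=T[:3,:3].T@(np.array(p)-T[:3,3])
    return np.array([c["fx"]*q[0]/q[2]+c["cx"],c["fy"]*q[1]/q[2]+c["cy"]])
def save(cam,name):
    im=get_image(cam);cv2.imwrite("pics/"+name,im[:,:,::-1]);return im
E
python3 - <<'E'
from h import *
np.set_printoptions(precision=3,suppress=True)
a=save("scene","s0.png");b=save("top","t0.png")
for c in("scene","top"):i=camera_info(c);print(c,i["fx"],i["cx"],i["cy"]);print(np.array(i["T"]))
s=read_state();print(s["eef_pos"],s["tool_rot"],s["width"],s["force"])
E
```

```text
pics
scene 411.39973524289735 285.0991743328876 202.4533344062755
[[   0.867    0.434   -0.246  801.135]
 [   0.499   -0.738    0.454 -549.267]
 [   0.015   -0.516   -0.856 1181.212]
 [   0.       0.       0.       1.   ]]
top 488.88314594959854 283.07529099300297 213.49056113260139
[[   0.004   -0.999    0.049  427.459]
 [  -1.      -0.003    0.021   14.517]
 [  -0.021   -0.049   -0.999 1326.17 ]
 [   0.       0.       0.       1.   ]]
[ 221.393 -610.561  230.506] [-3.14   0.     0.348] 85.52688975419376 [ 1.329 -0.691 -0.776]
```

View pics/s0.png

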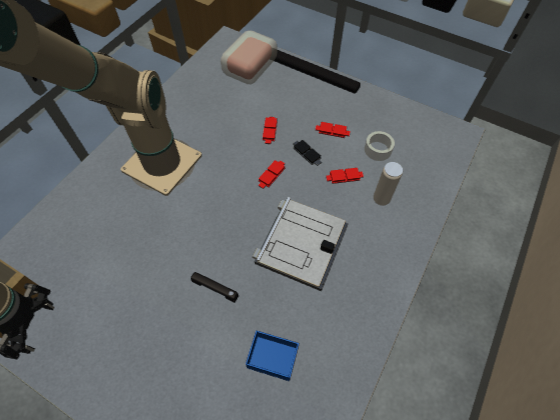

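View pics/t0.png

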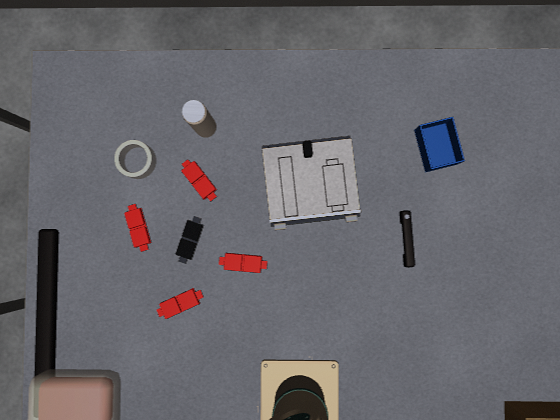

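Scene shows the stand at (300,242), handle (214,287) and black pad (307,152). In the top view the stand is at (310,180), lug (308,149), handle (407,238) and black pad (190,240). 

Possible mix-ups:
- Pad: black (190,240), versus red ones at (199,180), (137,227), (243,263) and (180,303). I choose the black one.
- Handle: (407,238), versus the long black bar at (47,300), which is off the job. I choose the short one with the bow.

```bash
python3 - <<'E'
from h import *
np.set_printoptions(precision=1,suppress=True)
b=cv2.imread("pics/t0.png");
def box(m,x0,x1,y0,y1):
    k=np.zeros_like(m);k[y0:y1,x0:x1]=m[y0:y1,x0:x1]
    cs=cv2.findContours(k,0,2)[0];c=max(cs,key=cv2.contourArea);return cv2.minAreaRect(c),c
dark=((b.max(2)<55)*255).astype(np.uint8); white=((b.min(2)>140)*255).astype(np.uint8)
for n,m,w,z in(("lug",dark,(295,322,136,162),69.5),("handle",dark,(385,430,195,280),28),("pad",dark,(170,210,210,270),10),("board",cv2.morphologyEx(white,3,np.ones((9,9))),(250,370,125,222),33.5)):
    r,c=box(m,*w);P=[ray("top",*p,z) for p in cv2.boxPoints(r)]
    ctr=np.mean(P,0);e=[P[1]-P[0],P[2]-P[1]];L=max(e,key=np.linalg.norm)
    print(n,r,ctr,[np.linalg.norm(x) for x in e],"yaw",np.arctan2(L[1],L[0]))
    if n=="board":print(np.array(P)[:,:2])
cr=np.hstack([cv2.resize(b[205:275,155:225],(390,390),interpolation=2),cv2.resize(b[203:273,372:442],(390,390),interpolation=2)]);cv2.imwrite("pics/c0.png",cr)
E
```

```text
lug ((307.0, 148.5), (17.0, 10.0), 90.0) [657.3 -20.1  69.5] [np.float64(25.883773250417402), np.float64(44.3307778868253)] yaw -3.140691948195591
handle ((406.8794250488281, 238.43234252929688), (57.13888931274414, 11.197688102722168), 85.60128784179688) [ 426.  -284.9   28. ] [np.float64(29.509242942973724), np.float64(150.4037652681281)] yaw -3.0741241979828895
pad ((188.2672576904297, 241.59356689453125), (16.65909767150879, 42.09607696533203), 19.29004669189453) [415.1 298.1  10. ] [np.float64(113.26977104123283), np.float64(45.342812400048615)] yaw -0.3255698132014938
board ((310.9817199707031, 183.3353729248047), (80.83588409423828, 91.54774475097656), 83.6598129272461) [571.2 -31.6  33.5] [np.float64(243.6613108682467), np.float64(215.00423336374337)] yaw -1.4594225071256801
[[ 664.7  101.5]
 [ 691.7 -140.7]
 [ 478.  -163.5]
 [ 450.5   76.5]]
```

View pics/c0.png

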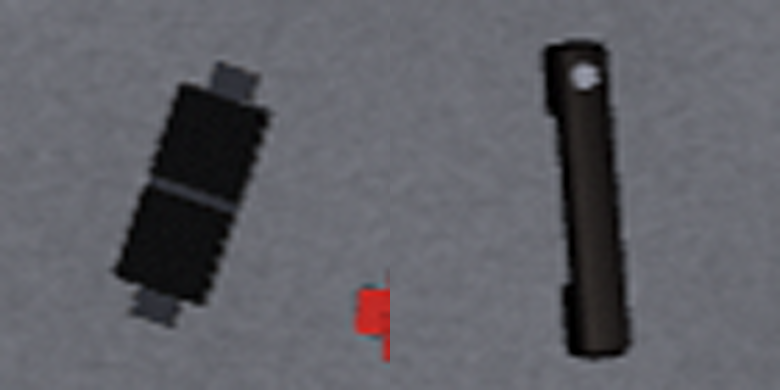

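The crop shows the black pad with ears at full-image (190,240) and the handle bow at (407.5,238.5). These confirm both choices, and the sizes match (130 and 150 mm).

```bash
cat >> h.py <<'E'
YAW=0.106; H=np.array([478.5,-40.,21.5])
def board(th): return R.from_euler("ZY",[YAW,-th])
def bp(p,th): return H+board(th).apply(p)
def tool(yaw,th): return R.from_euler("ZYX",[yaw,-th,np.pi])
def delta(p,Rt,s=None,p0=None,R0=None):
    s=s or read_state()
    p0=np.array(s["eef_pos"]) if p0 is None else p0
    R0=R.from_euler("xyz",s["tool_rot"]) if R0 is None else R0
    return np.r_[R0.inv().apply(np.array(p)-p0).round(1),(R0.inv()*Rt).as_rotvec().round(3)]
E
python3 - <<'E'
from h import *
np.set_printoptions(precision=3,suppress=True)
L=bp([180,0,48],0);print("lug",L)
print(delta([L[0],L[1],200],tool(YAW,0)))
p=ray("top",190.2,240.1,12);q=ray("top",407.5,238.5,32);print("pad",p,"handle",q)
s=proj("scene",p),proj("scene",q),proj("scene",L);print(s)
E
```

```text
lug [657.49  -20.956  69.5  ]
[ 610.9   -405.6     31.2     -0.002    0.       0.242]
pad [419.041 292.547  12.   ] handle [ 425.61  -285.599   32.   ]
(array([304.934, 151.287]), array([212.458, 283.476]), array([326.101, 243.194]))
```

Request:
play_rows(
  deltas=[20, -13, 0, 0, 0, 0.01, 1, 70, -46, 0, 0, 0, 0.03, 1, 130, -86, 0, 0, 0, 0.05, 1, 190, -126, 5, 0, 0, 0.08, 1, 240, -160, 10, 0, 0, 0.1, 1, 290, -193, 15, 0, 0, 0.12, 1, 340, -226, 20, 0, 0, 0.15, 1, 390, -260, 25, 0, 0, 0.18, 1, 440, -293, 31, 0, 0, 0.2, 1, 490, -326, 31, 0, 0, 0.242, 1],
)

```text
clock: 1.35
eef_pos: [568.0, -140.7, 199.7]
tool_rot: [-3.141, 0.001, 0.105]
force: [0.4, 0.1, -0.3]
width: 85.5
gripper_force: 0.0
```

```bash
python3 - <<'E'
from h import *
np.set_printoptions(precision=3,suppress=True)
s=read_state();print(s["clock"],s["eef_pos"],s["tool_rot"],s["qpos"])
print(delta([657.5,-21,150],tool(YAW,0)))
E
```

```text
1.35 [ 568.001 -140.669  199.683] [-3.141  0.001  0.105] [ 0.134  0.573  0.095  1.739 -0.069  0.834 -1.206]
[ 101.6   -109.7     49.6     -0.       0.001   -0.001]
```

Request:
play_rows(
  deltas=[20, -22, 10, 0, 0, 0, 1, 45, -50, 22, 0, 0, 0, 1, 70, -77, 35, 0, 0, 0, 1, 90, -98, 45, 0, 0, 0, 1, 101.5, -109.5, 50, 0, 0, 0, 1, 101.5, -109.5, 60, 0, 0, 0, 1, 101.5, -109.5, 60, 0, 0, 0, 1],
)

```text
clock: 2.22
eef_pos: [655.4, -24.7, 139.4]
tool_rot: [3.141, 0.003, 0.104]
force: [0.3, -0.0, -0.1]
width: 85.3
gripper_force: 0.0
```

```bash
python3 - <<'E'
from h import *
np.set_printoptions(precision=3,suppress=True)
a=save("scene","s1.png");cv2.imwrite("pics/c1.png",cv2.resize(a[170:300,230:400,::-1],(680,520),interpolation=2))
s=read_state();print(s["clock"],s["eef_pos"],s["tool_rot"])
print(delta([657.5,-21,43],tool(YAW,0)))
E
```

```text
2.275 [655.843 -24.849 140.107] [3.141 0.002 0.104]
[ 2.2   -3.8   97.1    0.001  0.002 -0.002]
```

View pics/c1.png

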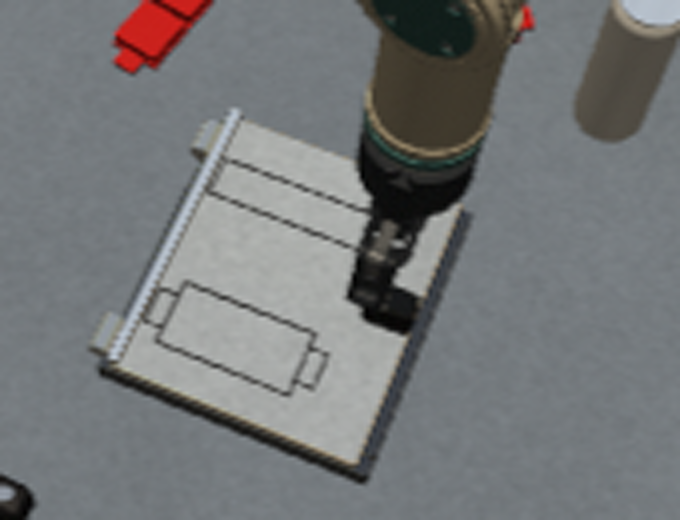

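The gripper is above the lug (crop (390,305), between the fingers). The mark lines are visible on the board. I'll descend next.

Request:
play_rows(
  deltas=[1, -2, 15, 0, 0, 0, 1, 2, -4, 40, 0, 0, 0, 1, 2, -4, 65, 0, 0, 0, 1, 2, -4, 85, 0, 0, 0, 1, 2, -4, 97, 0, 0, 0, 1, 2, -4, 97, 0, 0, 0, 1, 2, -4, 97, 0, 0, 0, 1],
)

```text
clock: 3.15
eef_pos: [659.2, -18.8, 44.1]
tool_rot: [3.141, -0.001, 0.106]
force: [-0.3, 0.4, -0.1]
width: 85.5
gripper_force: 0.0
```

Request:
play_rows(
  deltas=[0, 0, 0, 0, 0, 0, 0.6, 0, 0, 0, 0, 0, 0, 0.4, 0, 0, 0, 0, 0, 0, 0.3, 0, 0, 0, 0, 0, 0, 0.2, 0, 0, 0, 0, 0, 0, 0.1, 0, 0, 0, 0, 0, 0, 0, 0, 0, 0, 0, 0, 0, 0, 0, 0, 0, 0, 0, 0, 0],
)

```text
clock: 4.15
eef_pos: [658.7, -19.5, 43.9]
tool_rot: [3.14, -0.001, 0.106]
force: [-0.8, -2.4, 5.4]
width: 22.9
gripper_force: 60.1
```

```bash
python3 - <<'E'
from h import *
np.set_printoptions(precision=3,suppress=True)
s=read_state();p0=np.array(s["eef_pos"]);R0=R.from_euler("xyz",s["tool_rot"]);print(p0,s["force"],s["width"],s["gripper_force"])
l=board(0).inv().apply(p0-H);print(l)
for th in (.03,.08,.13,.18,.23,.28,.33,.38,.42,.44):
    print(th,delta(bp(l,th),board(th)*board(0).inv()*R0,p0=p0,R0=R0))
E
```

```text
[658.724 -19.525  43.94 ] [-0.849 -2.415  5.378] 22.86989788114221 60.08900284767151
[181.378   1.292  22.44 ]
0.03 [-0.8   0.   -5.4   0.    0.03  0.  ]
0.08 [ -2.4    0.   -14.4    0.     0.08   0.  ]
0.13 [ -4.4    0.   -23.3    0.     0.13   0.  ]
0.18 [ -6.9    0.   -32.1    0.     0.18   0.  ]
0.23 [ -9.9    0.   -40.8    0.     0.23   0.  ]
0.28 [-13.2    0.1  -49.3    0.     0.28   0.  ]
0.33 [-17.     0.1  -57.6    0.     0.33   0.  ]
0.38 [-21.2    0.1  -65.7    0.     0.38   0.  ]
0.42 [-24.9    0.1  -72.     0.     0.42   0.  ]
0.44 [-26.8    0.1  -75.1    0.     0.44   0.  ]
```

Request:
play_rows(
  deltas=[-0.8, 0, -5.4, 0, 0.03, 0, 0, -2.4, 0, -14.4, 0, 0.08, 0, 0, -4.4, 0, -23.3, 0, 0.13, 0, 0, -6.9, 0, -32, 0, 0.18, 0, 0, -9.9, 0, -40.8, 0, 0.23, 0, 0, -13.2, 0, -49.3, 0, 0.28, 0, 0, -17, 0, -57.6, 0, 0.33, 0, 0, -21.2, 0, -65.7, 0, 0.38, 0, 0, -24.9, 0, -72, 0, 0.42, 0, 0, -26.2, 0, -74.3, 0, 0.434, 0, 0],
)

```text
clock: 5.4
eef_pos: [631.9, -22.6, 123.9]
tool_rot: [-3.132, -0.37, 0.109]
force: [19.4, 5.5, -70.9]
width: 22.4
gripper_force: 62.0
```

Request:
play_rows(
  deltas=[0, 0, 0, 0, 0, 0, 0, 0, 0, 0, 0, 0, 0, 0, 0, 0, 0, 0, 0, 0, 0],
)

```text
clock: 5.78
eef_pos: [631.9, -22.5, 124.6]
tool_rot: [-3.131, -0.371, 0.108]
force: [-7.6, -2.9, -32.4]
width: 22.5
gripper_force: 68.4
```

Request:
play_rows(
  deltas=[0, 0, 4, 0, 0, 0, 0.2, 0, 0, 4, 0, 0, 0, 0.5, 0, 0, 4, 0, 0, 0, 0.8, 0, 0, 0, 0, 0, 0, 1, 0, 0, -10, 0, 0, 0, 1, 0, 0, -40, 0, 0, 0, 1, 0, 0, -80, 0, 0, 0, 1, -20, 0, -120, 0, 0, 0, 1, -70, 0, -140, 0, 0, 0, 1, -120, 0, -150, 0, 0, 0, 1],
)

```text
clock: 7.02
eef_pos: [476.0, -42.3, 229.1]
tool_rot: [-3.135, -0.4, 0.107]
force: [0.2, -1.0, -0.4]
width: 85.3
gripper_force: 0.0
```

```bash
python3 - <<'E'
from h import *
np.set_printoptions(precision=3,suppress=True)
s=read_state();print(s["clock"],s["eef_pos"],s["tool_rot"],s["qpos"])
a=save("scene","s2.png");t=save("top","t2.png")
q=proj("scene",bp([180,0,48],.436));print(q,proj("scene",bp([180,0,48],0)))
cv2.imwrite("pics/c2.png",np.hstack([cv2.resize(a[180:300,230:360,::-1],(390,360)),cv2.resize(t[120:240,245:375,::-1],(390,360))]))
# pad grasp
p=np.array([419,292.5]);print(delta([420,200,220],tool(-.332,0)))
E
```

```text
7.025 [475.982 -42.326 229.125] [-3.135 -0.4    0.107] [-0.268  0.284  0.454  2.336 -0.977  0.275 -0.403]
[316.466 227.518] [326.101 243.194]
[ -26.    -245.8     -0.6     -0.096   -0.383    0.431]
```

View pics/c2.png

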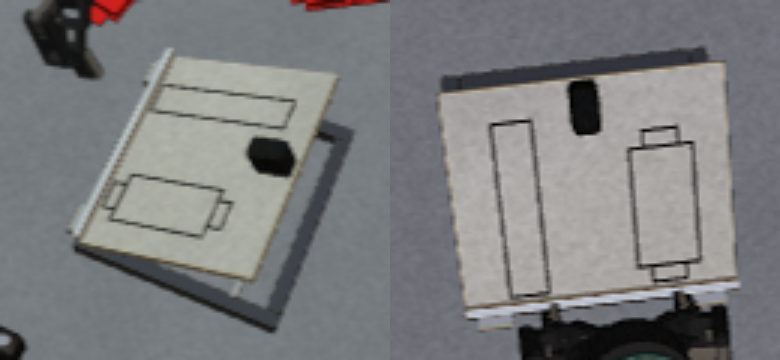

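The board is open, and both outlines are visible in both views: pad centre at top (336.6,188), scene (286.3,247.9); handle centre at top (288.4,189.6), scene (304.5,215.6). I'll check these against the hinge model.

```bash
python3 - <<'E'
from h import *
np.set_printoptions(precision=1,suppress=True)
th=.436
def onb(cam,u,v):
    c=camera_info(cam);T=np.array(c["T"]);o=T[:3,3];a=ray(cam,u,v,0)-o
    n=board(th).apply([0,0,1]);P=bp([0,0,12],th);X=o+a*(n@(P-o))/(n@a)
    return X,board(th).inv().apply(X-H)
f=lambda x,y:(245+(x-390)/3,120+y/3); g=lambda x,y:(230+x/3,180+y/3)
for n,q in dict(padc=(664.8,203.3),pade1=(659,127),pade2=(670.5,279.5),hc=(520.3,208.8),h1=(510.5,123),h2=(530,294.5)).items(): print(n,*onb("top",*f(*q)))
for n,q in dict(padc=(169,203.8),pe1=(227.5,215),pe2=(110.5,192.5),hc=(223.5,106.8),h1=(291.5,114),h2=(155.5,99.5)).items(): print("S",n,*onb("scene",*g(*q)))
E
```

```text
padc [555.6 -96.6  67.7] [ 83.6 -64.4  12. ]
pade1 [617.2 -89.2  96.5] [152.  -63.6  12. ]
pade2 [ 491.5 -104.1   37.6] [ 12.4 -65.1  12. ]
hc [550.3  27.6  71.3] [92.2 59.6 12. ]
h1 [619.4  35.7 103.7] [169.   60.4  12. ]
h2 [478.   19.2  37.4] [12.  58.9 12. ]
S padc [563.2 -95.   71.3] [ 92.  -63.7  12. ]
S pe1 [623.3 -88.5  99.4] [158.8 -63.5  12. ]
S pe2 [ 499.2 -101.9   41.3] [ 21.1 -63.7  12. ]
S hc [558.   26.5  74.8] [100.5  57.7  12. ]
S h1 [627.5  36.6 107.5] [178.   60.4  12. ]
S h2 [483.6  15.9  39.9] [17.7 55.  12. ]
```

```bash
sed -i 's/^def tool/TY=0.116\ndef tool/' h.py; python3 - <<'E'
from h import *
np.set_printoptions(precision=3,suppress=True)
print(delta([419,292.5,150],tool(-.332,0)))
E
```

```text
[ -45.    -337.2     68.3     -0.096   -0.383    0.431]
```

Request:
play_rows(
  deltas=[-5, -25, -5, -0.01, -0.03, 0.03, 1, -10, -75, -5, -0.02, -0.09, 0.1, 1, -15, -130, 5, -0.03, -0.15, 0.17, 1, -20, -185, 15, -0.045, -0.2, 0.24, 1, -27, -235, 30, -0.065, -0.27, 0.31, 1, -34, -275, 45, -0.08, -0.33, 0.37, 1, -40, -310, 58, -0.09, -0.37, 0.42, 1, -45, -330, 66, -0.096, -0.383, 0.431, 1, -45, -337, 68, -0.096, -0.383, 0.431, 1, -45, -337, 68, -0.096, -0.383, 0.431, 1],
)

```text
clock: 8.38
eef_pos: [425.4, 291.5, 150.1]
tool_rot: [3.14, -0.007, -0.33]
force: [0.3, -0.8, -0.8]
width: 85.7
gripper_force: 0.0
```

```bash
python3 - <<'E'
from h import *
np.set_printoptions(precision=3,suppress=True)
s=read_state();print(s["clock"],s["eef_pos"],s["tool_rot"])
print(delta([419,292.5,2],tool(-.332,0)))
E
```

```text
8.375 [425.382 291.535 150.053] [ 3.14  -0.007 -0.33 ]
[ -7.4     1.    148.      0.001  -0.007   0.002]
```

Request:
play_rows(
  deltas=[-3, 0, 20, 0, -0.004, 0, 1, -5, 0, 55, 0, -0.006, 0, 1, -5, 0, 85, 0, -0.006, 0, 1, -5, 0, 108, 0, -0.006, 0, 1, -5, 0, 115, 0, -0.006, 0, 1, -5, 0, 115, 0, -0.006, 0, 1, -5, 0, 115, 0, -0.006, 0, 1],
)

```text
clock: 9.25
eef_pos: [421.7, 292.8, 35.5]
tool_rot: [3.141, -0.001, -0.331]
force: [-0.0, 0.5, -0.2]
width: 85.5
gripper_force: 0.0
```

```bash
python3 - <<'E'
from h import *
np.set_printoptions(precision=3,suppress=True)
s=read_state();print(s["clock"],s["eef_pos"],s["tool_rot"])
print(delta([419,292.5,2],tool(-.332,0)))
E
```

```text
9.25 [421.677 292.835  35.528] [ 3.141 -0.001 -0.331]
[-2.5    1.2   33.5    0.    -0.001  0.001]
```

Request:
play_rows(
  deltas=[-2, 1, 12, 0, 0, 0, 1, -2, 1, 25, 0, 0, 0, 1, -2, 1, 33, 0, 0, 0, 1, -2, 1, 33, 0, 0, 0, 0.8, -2, 1, 33, 0, 0, 0, 0.6, -2, 1, 33, 0, 0, 0, 0.4, -2, 1, 33, 0, 0, 0, 0.2, -2, 1, 33, 0, 0, 0, 0.2, -2, 1, 33, 0, 0, 0, 0.2, -2, 1, 33, 0, 0, 0, 0.2],
)

```text
clock: 10.5
eef_pos: [420.9, 297.0, 3.8]
tool_rot: [-3.135, -0.002, -0.329]
force: [0.6, 6.3, 12.5]
width: 42.7
gripper_force: 64.7
```

```bash
python3 - <<'E'
from h import *
np.set_printoptions(precision=3,suppress=True)
s=read_state();print(s["clock"],s["eef_pos"],s["tool_rot"],s["width"],s["gripper_force"],s["force"])
E
```

```text
10.5 [420.931 296.981   3.803] [-3.135 -0.002 -0.329] 42.67498987235882 64.68330434057862 [ 0.629  6.309 12.46 ]
```

Request:
play_rows(
  deltas=[0, 0, -8, 0, 0, 0, 0.2, 0, 0, -30, 0, 0, 0, 0.2, 0, 0, -70, 0, 0, 0, 0.2, 0, 0, -120, 0, 0, 0, 0.2, 0, 0, -170, 0, 0, 0, 0.2, 0, 0, -200, 0, 0, 0, 0.2, 0, 0, -210, 0, 0, 0, 0.2, 0, 0, -210, 0, 0, 0, 0.2],
)

```text
clock: 11.5
eef_pos: [418.1, 292.5, 211.0]
tool_rot: [3.139, 0.001, -0.33]
force: [-0.2, 0.6, -3.8]
width: 42.5
gripper_force: 66.0
```

```bash
python3 - <<'E'
from h import *
np.set_printoptions(precision=3,suppress=True)
s=read_state();print(s["clock"],s["eef_pos"],s["tool_rot"],s["width"],s["gripper_force"],s["force"])
for h in(0,90):
  t=bp([86,-61.7,16.8+h],.436);print(t,delta(t,tool(TY,.436)))
E
```

```text
11.5 [418.095 292.482 210.988] [ 3.139  0.001 -0.33 ] 42.46696398826444 65.98076074034907 [-0.173  0.585 -3.793]
[555.49  -93.857  73.048] [255.3   320.6   138.5     0.099   0.43   -0.439]
[517.695 -97.878 154.628] [220.8   336.8    57.      0.099   0.43   -0.439]
```

Request:
play_rows(
  deltas=[12, 20, 0, 0.005, 0.02, -0.02, 0.2, 40, 62, 0, 0.02, 0.07, -0.07, 0.2, 70, 110, 2, 0.03, 0.13, -0.13, 0.2, 100, 158, 6, 0.045, 0.2, -0.2, 0.2, 130, 205, 13, 0.06, 0.26, -0.26, 0.2, 160, 250, 24, 0.075, 0.32, -0.32, 0.2, 187, 288, 38, 0.088, 0.38, -0.38, 0.2, 207, 317, 50, 0.095, 0.41, -0.42, 0.2, 218, 333, 56, 0.099, 0.43, -0.439, 0.2, 221, 337, 57, 0.099, 0.43, -0.439, 0.2],
)

```text
clock: 12.75
eef_pos: [526.3, -112.4, 178.6]
tool_rot: [-3.125, -0.393, 0.103]
force: [-0.4, -0.5, -3.4]
width: 42.2
gripper_force: 66.2
```

Request:
play_rows(
  deltas=[0, 0, 0, 0, 0, 0, 0.2, 0, 0, 0, 0, 0, 0, 0.2],
)

```text
clock: 13.0
eef_pos: [527.7, -102.4, 179.7]
tool_rot: [-3.124, -0.395, 0.119]
force: [0.7, 0.9, -3.5]
width: 42.1
gripper_force: 66.2
```

```bash
python3 - <<'E'
from h import *
np.set_printoptions(precision=3,suppress=True)
s=read_state();print(s["clock"],s["eef_pos"],s["tool_rot"],s["width"],s["gripper_force"],s["force"],s["qpos"])
for h in(0,15):
  t=bp([86,-61.7,16.8+h],.436);print(t,delta(t,tool(TY,.436)))
a=save("scene","s3.png");cv2.imwrite("pics/c3.png",cv2.resize(a[170:300,220:350,::-1],(590,590),interpolation=2))
E
```

```text
13.0 [ 527.736 -102.353  179.66 ] [-3.124 -0.395  0.119] 42.06227338710997 66.20535984286107 [ 0.718  0.902 -3.517] [ 0.149  0.443  0.122  2.227 -1.099  0.233 -0.149]
[555.49  -93.857  73.048] [-14.6    -3.2   109.5    -0.019   0.041   0.003]
[549.191 -94.527  86.644] [-15.2    -3.6    94.5    -0.019   0.041   0.003]
```

View pics/c3.png

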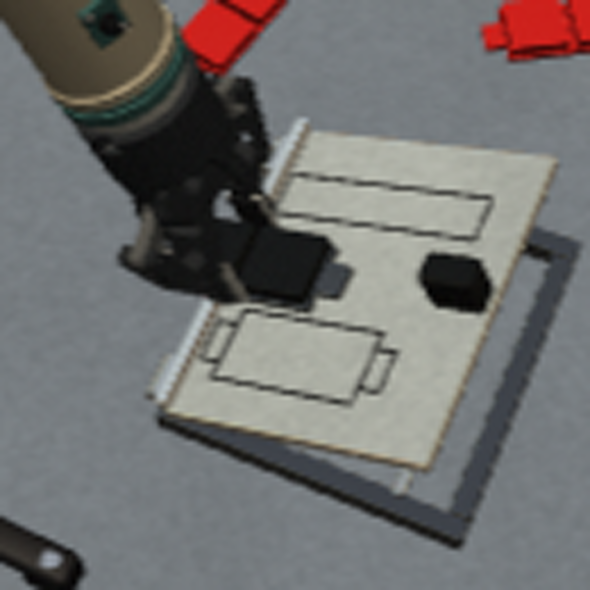

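The pad is held above the board between the outlines (crop (300,270)), lengthwise. The wrist is close to its q5 and q6 limits. I'll go on down, where the reach is easier, and check the tilt there.

Request:
play_rows(
  deltas=[-2, -1, 15, -0.004, 0.01, 0, 0.2, -6, -2, 35, -0.01, 0.02, 0, 0.2, -12, -3, 58, -0.019, 0.04, 0.003, 0.2, -15, -3, 72, -0.019, 0.041, 0.003, 0.2, -15, -3, 75, -0.019, 0.041, 0.003, 0.2, -15, -3, 75, -0.019, 0.041, 0.003, 0.2],
)

```text
clock: 13.8
eef_pos: [562.8, -110.2, 143.5]
tool_rot: [-3.115, -0.369, 0.114]
force: [0.5, -0.7, -3.3]
width: 42.0
gripper_force: 66.2
```

```bash
cat > st.py <<'E'
from h import *
import sys
np.set_printoptions(precision=3,suppress=True)
s=read_state();print(s["clock"],s["eef_pos"],s["tool_rot"],s["width"],s["gripper_force"],s["force"],s["qpos"])
x,y,n,yaw,th=map(float,sys.argv[1:6])
for h in(0,15):
  t=bp([x,y,n+h],.436);print(h,t,delta(t,tool(yaw,th)))
print("board coords",board(.436).inv().apply(np.array(s["eef_pos"])-H))
E
python3 st.py 86 -61.7 16.8 .116 .436
```

```text
13.8 [ 562.77  -110.213  143.523] [-3.115 -0.369  0.114] 41.97876042534986 66.15373295964673 [ 0.505 -0.687 -3.284] [ 0.16   0.551  0.107  2.145 -1.099  0.233 -0.157]
0 [555.49  -93.857  73.048] [-30.5   -15.4    64.2    -0.026   0.067  -0.003]
15 [549.191 -94.527  86.644] [-31.5   -15.8    49.3    -0.026   0.067  -0.003]
board coords [120.757 -78.735  78.356]
```

The wrist limits prevent the full tilt. A pad pinched across its width can be held at any pitch, so I'll set it back down flat, re-grip with the tool pitched −0.2, and place with the tool at only +0.236.

```bash
python3 - <<'E'
from h import *
np.set_printoptions(precision=3,suppress=True)
print(delta([419,292.5,170],tool(-.332,0)))
E
```

```text
[ -81.1   -417.9    -48.6     -0.108   -0.357    0.445]
```

Request:
play_rows(
  deltas=[-5, -10, -25, 0, -0.02, 0.01, 0.2, -15, -45, -60, -0.01, -0.07, 0.05, 0.2, -25, -95, -90, -0.025, -0.12, 0.11, 0.2, -35, -150, -105, -0.04, -0.17, 0.17, 0.2, -45, -205, -105, -0.055, -0.22, 0.23, 0.2, -54, -260, -95, -0.07, -0.26, 0.29, 0.2, -62, -310, -80, -0.085, -0.3, 0.34, 0.2, -71, -360, -63, -0.1, -0.33, 0.39, 0.2, -78, -400, -52, -0.108, -0.357, 0.435, 0.2, -81, -418, -48, -0.108, -0.357, 0.445, 0.2],
)

```text
clock: 15.05
eef_pos: [418.3, 295.3, 168.9]
tool_rot: [-3.141, 0.0, -0.328]
force: [0.1, -0.3, -3.7]
width: 42.6
gripper_force: 66.4
```

Request:
play_rows(
  deltas=[0, 0, 0, 0, 0, 0, 0.2, 0, 0, 0, 0, 0, 0, 0.2],
)

```text
clock: 15.3
eef_pos: [419.9, 290.8, 170.4]
tool_rot: [-3.141, -0.002, -0.333]
force: [-0.1, -1.2, -2.3]
width: 42.4
gripper_force: 66.4
```

```bash
python3 - <<'E'
from h import *
np.set_printoptions(precision=3,suppress=True)
s=read_state();print(s["clock"],s["eef_pos"],s["tool_rot"],s["qpos"],s["width"])
print(delta([419,292.5,4],tool(-.332,0)))
E
```

```text
15.3 [419.891 290.843 170.418] [-3.141 -0.002 -0.333] [-1.205  0.67   0.859  1.982 -0.702  0.814 -1.846] 42.364688693006514
[ -1.7    -1.2   166.4    -0.001  -0.002  -0.001]
```

Request:
play_rows(
  deltas=[0, 0, 20, 0, 0, 0, 0.2, -1, -1, 65, 0, 0, 0, 0.2, -1, -1, 110, 0, 0, 0, 0.2, -1, -1, 145, 0, 0, 0, 0.2, -1, -1, 160, 0, 0, 0, 0.2, -1, -1, 165, 0, 0, 0, 0.2, -1, -1, 165, 0, 0, 0, 0.2],
)

```text
clock: 16.18
eef_pos: [419.8, 293.3, 5.4]
tool_rot: [-3.14, -0.002, -0.333]
force: [-0.5, -0.0, -3.9]
width: 42.3
gripper_force: 66.4
```

Request:
play_rows(
  deltas=[0, 0, 2, 0, 0, 0, 0.2, 0, 0, 2, 0, 0, 0, 0.2, 0, 0, 1, 0, 0, 0, 0.5, 0, 0, 0, 0, 0, 0, 0.7, 0, 0, -2, 0, 0, 0, 0.85, 0, 0, -2, 0, -0.06, 0, 0.9, 0, 0, -2, 0, -0.13, 0, 0.9, 0, 0, -2, 0, -0.2, 0, 0.9, 0, 0, -2, 0, -0.2, 0, 0.9, 0, 0, -2, 0, -0.2, 0, 0.9],
)

```text
clock: 17.42
eef_pos: [418.3, 294.1, 6.6]
tool_rot: [-3.141, 0.199, -0.331]
force: [-0.3, -0.6, -0.4]
width: 76.9
gripper_force: 0.0
```

```bash
python3 - <<'E'
from h import *
np.set_printoptions(precision=3,suppress=True)
s=read_state();print(s["clock"],s["eef_pos"],s["tool_rot"],s["force"],s["width"])
t=save("top","t4.png")
print(delta([419.8,293.3,4],tool(-.332,-.2)))
E
```

```text
17.425 [418.29  294.146   6.58 ] [-3.141  0.199 -0.331] [-0.309 -0.644 -0.393] 76.87729432222507
[ 2.6    0.4    2.2    0.    -0.001  0.002]
```

Request:
play_rows(
  deltas=[1.5, 0, 2, 0, 0, 0, 0.9, 1.5, 0, 2, 0, 0, 0, 0.7, 1.5, 0, 2, 0, 0, 0, 0.5, 1.5, 0, 2, 0, 0, 0, 0.3, 1.5, 0, 2, 0, 0, 0, 0.2, 1.5, 0, 2, 0, 0, 0, 0.2, 1.5, 0, 2, 0, 0, 0, 0.2],
)

```text
clock: 18.35
eef_pos: [420.0, 294.0, 4.8]
tool_rot: [-3.14, 0.199, -0.331]
force: [-0.4, 0.8, 5.9]
width: 42.4
gripper_force: 61.5
```

```bash
python3 - <<'E'
from h import *
np.set_printoptions(precision=3,suppress=True)
s=read_state();print(s["clock"],s["eef_pos"],s["tool_rot"],s["force"],s["width"],s["gripper_force"])
print(delta([419.8,293.3,200],tool(-.332,-.2)))
E
```

```text
18.35 [419.953 293.99    4.803] [-3.14   0.199 -0.331] [-0.385  0.799  5.901] 42.399505656532426 61.5054215490818
[ -38.5      0.5   -191.4     -0.001   -0.001    0.001]
```

Request:
play_rows(
  deltas=[-2, 0, -8, 0, 0, 0, 0.2, -6, 0, -30, 0, 0, 0, 0.2, -14, 0, -70, 0, 0, 0, 0.2, -24, 0, -120, 0, 0, 0, 0.2, -34, 0, -170, 0, 0, 0, 0.2, -40, 0, -200, 0, 0, 0, 0.2, -40, 0, -203, 0, 0, 0, 0.2],
)

```text
clock: 19.23
eef_pos: [421.8, 293.4, 213.9]
tool_rot: [-3.137, 0.196, -0.331]
force: [-0.1, 0.6, -4.3]
width: 42.1
gripper_force: 62.1
```

```bash
python3 - <<'E'
from h import *
np.set_printoptions(precision=3,suppress=True)
s=read_state();print(s["clock"],s["eef_pos"],s["tool_rot"],s["force"],s["width"])
t=bp([86,-61.7,17.8+70],.436);print(t,delta(t,tool(TY,.236)))
E
```

```text
19.225 [421.803 293.365 213.895] [-3.137  0.196 -0.331] [-0.12   0.603 -4.268] 42.14134950195583
[525.674 -97.029 137.405] [235.6   335.7    29.8     0.005   0.424  -0.451]
```

Request:
play_rows(
  deltas=[10, 20, -2, 0, 0.02, -0.02, 0.2, 38, 62, -8, 0, 0.07, -0.07, 0.2, 70, 108, -14, 0, 0.13, -0.13, 0.2, 103, 155, -18, 0, 0.2, -0.2, 0.2, 136, 202, -16, 0, 0.26, -0.26, 0.2, 169, 247, -8, 0, 0.32, -0.32, 0.2, 197, 286, 6, 0.003, 0.38, -0.38, 0.2, 219, 315, 18, 0.005, 0.41, -0.42, 0.2, 232, 331, 27, 0.005, 0.424, -0.451, 0.2, 236, 336, 30, 0.005, 0.424, -0.451, 0.2],
)

```text
clock: 20.48
eef_pos: [522.7, -99.4, 133.5]
tool_rot: [3.141, -0.228, 0.113]
force: [-0.8, 0.4, -2.9]
width: 42.2
gripper_force: 62.2
```

Request:
play_rows(
  deltas=[0, 0, 0, 0, 0, 0, 0.2, 0, 0, 0, 0, 0, 0, 0.2],
)

```text
clock: 20.72
eef_pos: [524.6, -96.2, 135.1]
tool_rot: [3.14, -0.231, 0.119]
force: [-0.9, -0.5, -3.4]
width: 42.0
gripper_force: 62.2
```

```bash
python3 st.py 86 -61.7 17.8 .116 .236
```

```text
20.725 [524.551 -96.152 135.137] [ 3.14  -0.231  0.119] 42.04404081406686 62.23169982433319 [-0.897 -0.466 -3.437] [-0.041  0.555  0.306  2.147 -0.788  0.328 -0.515]
0 [555.07  -93.901  73.954] [15.7    1.3   66.6    0.001  0.005  0.003]
15 [548.771 -94.572  87.551] [12.7    1.2   51.9    0.001  0.005  0.003]
board coords [ 84.114 -60.709  86.176]
```

Reachable now. I'll descend to 15 mm above.

Request:
play_rows(
  deltas=[2, 0, 10, 0, 0, 0, 0.2, 6, 1, 25, 0, 0.002, 0, 0.2, 10, 1, 40, 0, 0.005, 0.003, 0.2, 12.5, 1, 50, 0, 0.005, 0.003, 0.2, 13, 1, 54, 0, 0.005, 0.003, 0.2, 13, 1, 54, 0, 0.005, 0.003, 0.2, 13, 1, 54, 0, 0.005, 0.003, 0.2],
)

```text
clock: 21.6
eef_pos: [549.7, -96.0, 85.7]
tool_rot: [3.14, -0.237, 0.114]
force: [0.6, 0.8, -3.8]
width: 42.4
gripper_force: 62.2
```

```bash
python3 st.py 86 -61.7 17.8 .116 .236; python3 - <<'E'
from h import *
a=save("scene","s5.png");t=get_image("top");cv2.imwrite("pics/c5.png",np.hstack([cv2.resize(a[170:300,220:350,::-1],(390,390),interpolation=2),cv2.resize(t[115:245,245:375,::-1],(390,390),interpolation=2)]))
E
```

```text
21.6 [549.682 -95.988  85.679] [ 3.14  -0.237  0.114] 42.39304066157214 62.19046354293823 [ 0.588  0.805 -3.833] [ 0.01   0.664  0.224  2.119 -0.976  0.245 -0.347]
0 [555.07  -93.901  73.954] [ 2.7   -1.5   12.7    0.002 -0.001 -0.002]
15 [548.771 -94.572  87.551] [-0.3   -1.5   -2.     0.002 -0.001 -0.002]
board coords [ 85.896 -63.205  30.784]
```

View pics/c5.png

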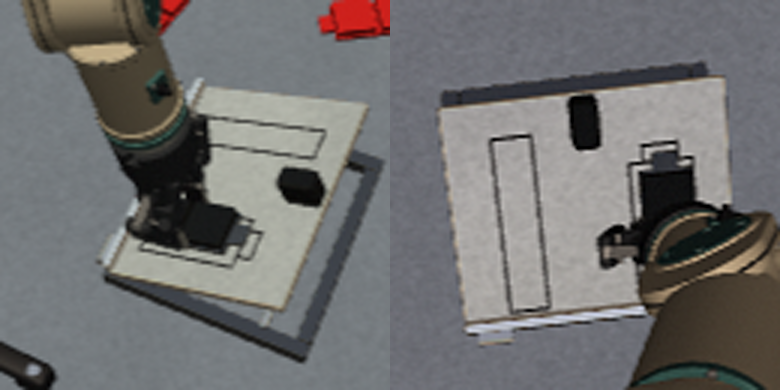

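The pad hovers over its outline. Its ear sits inside the drawn ear (top crop (662,155)), and needs to go about 2 mm further left.

Request:
play_rows(
  deltas=[1, -1, 4, 0, 0, 0, 0.2, 2, -2, 8, 0, 0, 0, 0.2, 2.5, -2, 11, 0, 0, 0, 0.2, 2.7, -2, 12, 0, 0, 0, 0.2, 2.7, -2, 12, 0, 0, 0, 0.2],
)

```text
clock: 22.32
eef_pos: [554.8, -93.4, 74.4]
tool_rot: [3.14, -0.237, 0.114]
force: [-0.2, -0.2, -4.5]
width: 42.2
gripper_force: 62.3
```

```bash
python3 st.py 86 -61.7 17.8 .116 .236
```

```text
22.325 [554.798 -93.392  74.378] [ 3.14  -0.237  0.114] 42.15155470477654 62.25284367799759 [-0.189 -0.188 -4.539] [-0.     0.691  0.231  2.112 -1.057  0.24  -0.274]
0 [555.07  -93.901  73.954] [ 0.1    0.5    0.5    0.002 -0.001 -0.002]
15 [548.771 -94.572  87.551] [ -2.9     0.5   -14.2     0.002  -0.001  -0.002]
board coords [ 85.983 -61.165  18.276]
```

Request:
play_rows(
  deltas=[0.2, 0, 1, 0, 0, 0, 0.2, 0.3, 0, 1.5, 0, 0, 0, 0.2, 0.3, 0, 1.5, 0, 0, 0, 0.2],
)

```text
clock: 22.7
eef_pos: [555.5, -93.3, 73.1]
tool_rot: [3.14, -0.237, 0.114]
force: [-0.6, -0.2, -2.6]
width: 42.3
gripper_force: 62.3
```

Request:
play_rows(
  deltas=[0.1, 0, 0.6, 0, 0, 0, 0.2, 0.1, 0, 0.6, 0, 0, 0, 0.5, 0.1, 0, 0.6, 0, 0, 0, 0.55, 0.1, 0, 0.4, 0, 0, 0, 0.6, 0, 0, 0, 0, 0, 0, 0.7, 0, 0, 0, 0, 0, 0, 0.8, -1, 0, -6, 0, 0, 0, 0.85, -5, 0, -25, 0, 0, 0, 0.85, -12, 0, -60, 0, 0, 0, 0.85, -20, 0, -100, 0, 0, 0, 0.85],
)

```text
clock: 23.95
eef_pos: [512.0, -98.0, 166.5]
tool_rot: [3.141, -0.236, 0.113]
force: [1.2, -1.1, 0.4]
width: 72.6
gripper_force: 0.0
```

```bash
python3 - <<'E'
from h import *
np.set_printoptions(precision=3,suppress=True)
s=read_state();print(s["clock"],s["eef_pos"],s["tool_rot"],s["force"])
print(delta([425.6,-285.6,170],tool(.073,-.2)))
E
```

```text
23.95 [511.953 -97.998 166.474] [ 3.141 -0.236  0.113] [ 1.162 -1.081  0.352]
[-103.2    176.7    -28.3      0.      -0.436    0.04 ]
```

Request:
play_rows(
  deltas=[-5, 10, -20, 0, -0.02, 0, 0.85, -20, 40, -35, 0, -0.09, 0.01, 0.85, -42, 80, -38, 0, -0.17, 0.015, 0.85, -66, 120, -35, 0, -0.26, 0.02, 0.85, -86, 152, -31, 0, -0.34, 0.03, 0.85, -99, 170, -28, 0, -0.42, 0.04, 0.85, -103, 175, -28, 0, -0.436, 0.04, 0.85, -103, 175, -28, 0, -0.436, 0.04, 0.85, -103, 175, -28, 0, -0.436, 0.04, 0.85],
)

```text
clock: 25.08
eef_pos: [426.7, -282.9, 169.3]
tool_rot: [-3.141, 0.198, 0.074]
force: [0.1, 0.6, 0.4]
width: 72.7
gripper_force: 0.0
```

```bash
python3 - <<'E'
from h import *
np.set_printoptions(precision=3,suppress=True)
s=read_state();print(s["clock"],s["eef_pos"],s["tool_rot"],s["force"])
for z in (40,13):print(delta([426,-284,z],tool(.073,-.2)))
a=save("scene","s6.png");t=save("top","t6.png");cv2.imwrite("pics/c6.png",np.hstack([cv2.resize(a[170:320,195:345,::-1],(390,390),interpolation=2),cv2.resize(t[115:265,285:435,::-1],(390,390),interpolation=2)]))
E
```

```text
25.075 [ 426.692 -282.912  169.316] [-3.141  0.198  0.074] [0.149 0.618 0.372]
[ 24.6     1.1   126.9    -0.     -0.002   0.001]
[ 29.9     1.1   153.4    -0.     -0.002   0.001]
```

View pics/c6.png

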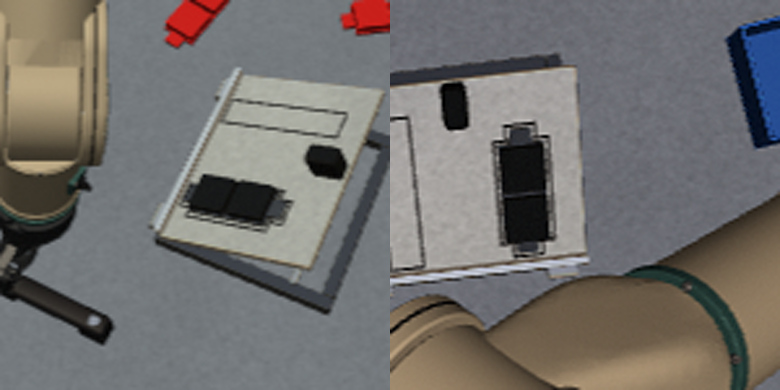

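The pad lies neatly inside its outline (top crop (522,190)) and the board is open. The gripper is over the handle, so I'll descend onto it.

Request:
play_rows(
  deltas=[3, 0, 15, 0, 0, 0, 0.85, 9, 1, 45, 0, 0, 0, 0.85, 17, 1, 85, 0, 0, 0, 0.85, 23, 1, 115, 0, 0, 0, 0.85, 27, 1, 138, 0, 0, 0, 0.85, 29.5, 1, 151, 0, 0, 0, 0.85, 30, 1, 154, 0, 0, 0, 0.85, 30, 1, 154, 0, 0, 0, 0.85],
)

```text
clock: 26.18
eef_pos: [425.9, -285.4, 12.4]
tool_rot: [3.14, 0.199, 0.074]
force: [0.5, 0.6, 0.0]
width: 72.7
gripper_force: 0.0
```

```bash
python3 - <<'E'
from h import *
np.set_printoptions(precision=3,suppress=True)
s=read_state();print(s["clock"],s["eef_pos"],s["tool_rot"],s["force"])
print(delta([426,-284,13],tool(.073,-.2)))
E
```

```text
26.175 [ 425.879 -285.36    12.37 ] [3.14  0.199 0.074] [0.482 0.561 0.02 ]
[ 0.1   -1.3   -0.7    0.001 -0.001  0.001]
```

Request:
play_rows(
  deltas=[0, 0, 0, 0, 0, 0, 0.7, 0, 0, 0, 0, 0, 0, 0.5, 0, 0, 0, 0, 0, 0, 0.35, 0, 0, 0, 0, 0, 0, 0.25, 0, 0, 0, 0, 0, 0, 0.15, 0, 0, 0, 0, 0, 0, 0.05, 0, 0, 0, 0, 0, 0, 0.05, 0, 0, 0, 0, 0, 0, 0.05],
)

```text
clock: 27.18
eef_pos: [426.0, -285.4, 12.5]
tool_rot: [3.141, 0.198, 0.074]
force: [0.6, 0.8, 5.6]
width: 25.0
gripper_force: 59.7
```

```bash
python3 - <<'E'
from h import *
np.set_printoptions(precision=3,suppress=True)
s=read_state();print(s["clock"],s["eef_pos"],s["tool_rot"],s["force"],s["width"],s["gripper_force"])
E
```

```text
27.175 [ 425.999 -285.355   12.54 ] [3.141 0.198 0.074] [0.573 0.839 5.579] 24.980487831989088 59.70198333263397
```

Request:
play_rows(
  deltas=[-2, 0, -8, 0, 0, 0, 0.05, -6, 0, -30, 0, 0, 0, 0.05, -14, 0, -70, 0, 0, 0, 0.05, -24, 0, -120, 0, 0, 0, 0.05, -34, 0, -170, 0, 0, 0, 0.05, -40, 0, -198, 0, 0, 0, 0.05, -40, 0, -200, 0, 0, 0, 0.05],
)

```text
clock: 28.05
eef_pos: [426.6, -285.6, 217.7]
tool_rot: [3.139, 0.196, 0.073]
force: [-1.1, 0.0, -2.1]
width: 24.7
gripper_force: 59.3
```

```bash
python3 - <<'E'
from h import *
np.set_printoptions(precision=3,suppress=True)
s=read_state();print(s["clock"],s["eef_pos"],s["tool_rot"],s["force"],s["width"])
t=bp([93.5,62.3,25.5+70],.436);print(t,delta(t,tool(TY,.236)))
E
```

```text
28.05 [ 426.608 -285.555  217.653] [3.139 0.196 0.073] [-1.147  0.011 -2.072] 24.72503153516729
[516.081  26.65  147.552] [ 123.6   -304.9     46.2      0.003    0.432   -0.043]
```

Request:
play_rows(
  deltas=[8, -20, -2, 0, 0.02, 0, 0.05, 24, -60, -5, 0, 0.08, -0.01, 0.05, 42, -105, -6, 0, 0.15, -0.015, 0.05, 61, -150, -5, 0, 0.22, -0.02, 0.05, 79, -195, 2, 0, 0.29, -0.03, 0.05, 96, -237, 14, 0, 0.35, -0.035, 0.05, 110, -272, 29, 0.002, 0.4, -0.04, 0.05, 120, -295, 41, 0.003, 0.425, -0.043, 0.05, 123.5, -305, 46, 0.003, 0.432, -0.043, 0.05, 123.5, -305, 46, 0.003, 0.432, -0.043, 0.05],
)

```text
clock: 29.3
eef_pos: [514.5, 27.3, 145.4]
tool_rot: [-3.14, -0.231, 0.117]
force: [0.1, 0.2, -2.1]
width: 24.8
gripper_force: 59.4
```

Request:
play_rows(
  deltas=[0, 0, 0, 0, 0, 0, 0.05, 0, 0, 0, 0, 0, 0, 0.05],
)

```text
clock: 29.55
eef_pos: [515.6, 26.2, 146.7]
tool_rot: [-3.141, -0.234, 0.115]
force: [-0.3, 0.2, -2.8]
width: 24.5
gripper_force: 59.4
```

```bash
python3 st.py 93.5 62.3 25.5 .116 .236
```

```text
29.55 [515.572  26.228 146.725] [-3.141 -0.234  0.115] 24.455956916825073 59.36283588409424 [-0.254  0.211 -2.813] [-0.459  0.545  0.514  2.196 -0.919  0.35  -0.641]
0 [545.477  29.778  84.101] [14.8   -0.    67.9   -0.001  0.002 -0.001]
15 [539.178  29.108  97.698] [11.8   -0.1   53.2   -0.001  0.002 -0.001]
board coords [92.652 61.934 94.983]
```

Request:
play_rows(
  deltas=[2, 0, 10, 0, 0, 0, 0.05, 6, 0, 27, 0, 0.002, 0, 0.05, 10, 0, 43, 0, 0.002, 0, 0.05, 12.5, 0, 56, 0, 0.002, 0, 0.05, 13, 0, 60, 0, 0.002, 0, 0.05, 13.5, 0, 62, 0, 0.002, 0, 0.05, 13.5, 0, 62, 0, 0.002, 0, 0.05],
)

```text
clock: 30.42
eef_pos: [542.7, 30.6, 89.5]
tool_rot: [-3.14, -0.235, 0.116]
force: [-1.0, 0.1, -1.0]
width: 24.8
gripper_force: 59.4
```

```bash
python3 st.py 93.5 62.3 25.5 .116 .236; python3 - <<'E'
from h import *
a=save("scene","s7.png");t=save("top","t7.png");cv2.imwrite("pics/c7.png",np.hstack([cv2.resize(a[170:300,220:350,::-1],(390,390),interpolation=2),cv2.resize(t[115:245,245:375,::-1],(390,390),interpolation=2)]))
E
```

```text
30.425 [542.729  30.601  89.535] [-3.14  -0.235  0.116] 24.827880794116588 59.35107350349426 [-1.032  0.149 -0.982] [-0.329  0.657  0.33   2.164 -1.099  0.233 -0.479]
0 [545.477  29.778  84.101] [ 1.3    1.1    5.9   -0.002  0.001  0.   ]
15 [539.178  29.108  97.698] [-1.7    1.1   -8.8   -0.002  0.001  0.   ]
board coords [93.396 63.409 31.543]
```

View pics/c7.png

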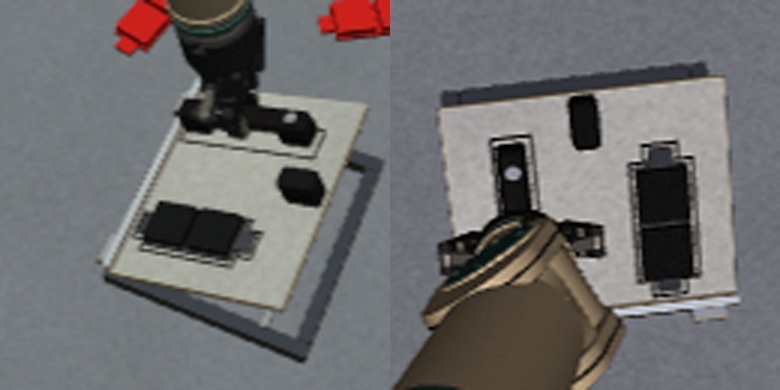

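The handle hovers above its outline (top crop (513,175)), about 2 mm too far left. The pad is still in place.

Request:
play_rows(
  deltas=[0.5, 1, 2, 0, 0, 0, 0.05, 1, 2, 4, 0, -0.005, 0, 0.05, 1, 2, 5, 0, -0.01, 0, 0.05, 1, 2, 5, 0, -0.01, 0, 0.05],
)

```text
clock: 31.02
eef_pos: [545.1, 29.0, 84.6]
tool_rot: [-3.14, -0.224, 0.116]
force: [-0.1, -0.5, -2.4]
width: 24.6
gripper_force: 59.4
```

```bash
python3 st.py 93.5 61 25.5 .116 .236
```

```text
31.025 [545.082  29.005  84.595] [-3.14  -0.224  0.116] 24.616552698195427 59.35950815677643 [-0.058 -0.48  -2.378] [-0.333  0.672  0.344  2.151 -1.088  0.25  -0.489]
0 [545.615  28.485  84.101] [ 0.3    0.6    0.6   -0.002  0.012  0.   ]
15 [539.315  27.815  97.698] [ -2.8     0.5   -14.1    -0.002   0.012   0.   ]
board coords [93.278 61.574 26.148]
```

Request:
play_rows(
  deltas=[0.2, 0.3, 1, 0, 0, 0, 0.05, 0.4, 0.3, 1.7, 0, 0, 0, 0.05, 0.4, 0.3, 1.7, 0, 0, 0, 0.05],
)

```text
clock: 31.4
eef_pos: [545.8, 28.8, 83.1]
tool_rot: [-3.14, -0.224, 0.116]
force: [-0.0, -0.4, -2.0]
width: 24.8
gripper_force: 59.4
```

Request:
play_rows(
  deltas=[0.1, 0, 0.5, 0, 0, 0, 0.05, 0.2, 0, 1, 0, 0, 0, 0.05, 0.2, 0, 1, 0, 0, 0, 0.05],
)

```text
clock: 31.78
eef_pos: [545.9, 28.7, 82.3]
tool_rot: [-3.14, -0.224, 0.116]
force: [-2.7, -0.7, 1.7]
width: 24.6
gripper_force: 60.0
```

Request:
play_rows(
  deltas=[0, 0, -0.5, 0, 0, 0, 0.25, 0, 0, -0.5, 0, 0, 0, 0.35, 0, 0, -0.5, 0, 0, 0, 0.4, 0, 0, -0.5, 0, 0, 0, 0.5, 0, 0, -1, 0, 0, 0, 0.65, 0, 0, -1, 0, 0, 0, 0.7, -1.5, 0, -7, 0, 0, 0, 0.7, -5, 0, -25, 0, 0, 0, 0.7, -12, 0, -60, 0, 0, 0, 0.7, -20, 0, -100, 0, 0, 0, 0.7],
)

```text
clock: 33.02
eef_pos: [503.8, 23.7, 176.0]
tool_rot: [-3.14, -0.223, 0.116]
force: [0.5, 0.1, 0.3]
width: 59.8
gripper_force: 0.0
```

Request:
play_rows(
  deltas=[-15, -30, -20, 0, 0, 0, 0.7, -40, -80, -35, 0, 0, 0, 0.7, -70, -140, -45, 0, 0, 0, 0.7, -90, -190, -45, 0, 0, 0, 0.7, -100, -230, -45, 0, 0, 0, 0.7, -100, -240, -45, 0, 0, 0, 0.7, -100, -240, -45, 0, 0, 0, 0.7],
)

```text
clock: 33.9
eef_pos: [370.2, 249.7, 197.4]
tool_rot: [-3.14, -0.225, 0.117]
force: [0.2, -0.1, 0.9]
width: 59.7
gripper_force: 0.0
```

```bash
python3 - <<'E'
from h import *
s=read_state();print(s["clock"],s["eef_pos"],s["force"])
a=save("scene","s8.png");t=save("top","t8.png");cv2.imwrite("pics/c8.png",np.hstack([cv2.resize(a[170:300,220:350,::-1],(390,390),interpolation=2),cv2.resize(t[115:245,245:375,::-1],(390,390),interpolation=2)]))
E
```

```text
33.9 [370.23429821 249.69018693 197.44111719] [ 0.22898476 -0.09787288  0.93412557]
```

View pics/c8.png

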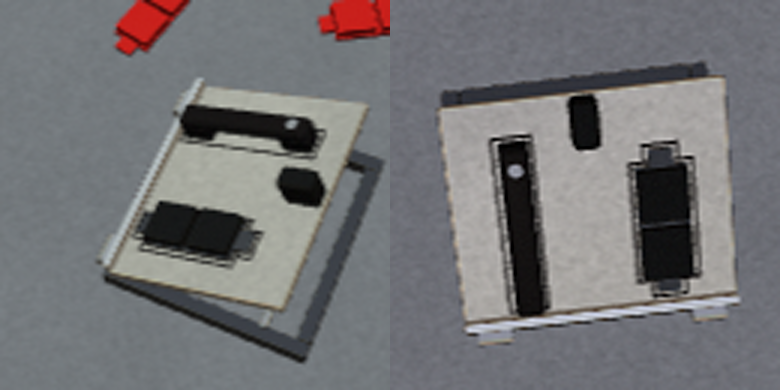

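```bash
python3 - <<'E'
from h import *
np.set_printoptions(precision=1,suppress=True)
th=.436
def onb(cam,u,v,n):
    c=camera_info(cam);T=np.array(c["T"]);o=T[:3,3];a=ray(cam,u,v,0)-o
    k=board(th).apply([0,0,1]);P=bp([0,0,n],th);X=o+a*(k@(P-o))/(k@a);return board(th).inv().apply(X-H)
t=cv2.imread("pics/t8.png");m=((t.max(2)<60)*255).astype(np.uint8)
for n,(x0,x1,y0,y1) in dict(h=(279,300,158,224),p=(322,352,160,218)).items():
    k=np.zeros_like(m);k[y0:y1,x0:x1]=m[y0:y1,x0:x1]
    k=cv2.morphologyEx(k,2,np.ones((3,3)));c=max(cv2.findContours(k,0,2)[0],key=cv2.contourArea)
    b=c[:,0];u=b[b[:,1].argmin()];l=b[b[:,1].argmax()];r=cv2.minAreaRect(c);print(n,u,l,r)
    for z in (12,30,44):print(z,onb("top",*u,z),onb("top",*l,z),onb("top",*r[0],z))
print("outline",onb("top",245+(510.5-390)/3,115+138/3,12),onb("top",245+(530-390)/3,115+310.5/3,12))
E
```

```text
h [282 173] [288 220] ((289.63311767578125, 196.1313934326172), (47.72964859008789, 10.690974235534668), 83.2901611328125)
12 [138.5  71.5  12. ] [ 7.8 69.  12. ] [74.1 58.3 12. ]
30 [144.1  71.3  30. ] [15.4 68.9 30. ] [80.7 58.3 30. ]
44 [148.5  71.2  44. ] [21.3 68.8 44. ] [85.8 58.3 44. ]
p [332 165] [335 211] ((336.12066650390625, 187.9299774169922), (46.28469467163086, 17.216407775878906), 86.42366790771484)
12 [145.7 -56.5  12. ] [ 19.6 -56.3  12. ] [ 83.3 -63.1  12. ]
30 [151.2 -54.7  30. ] [ 27.  -54.6  30. ] [ 89.7 -61.3  30. ]
44 [155.5 -53.3  44. ] [ 32.8 -53.2  44. ] [ 94.8 -59.8  44. ]
outline [169.   60.4  12. ] [11. 59. 12.]
```

The final view shows the handle at top crop (522,228) and the pad at (665,220). Both are inside their outlines with measured offsets of about 3–5 mm, the board is open, and the arm is clear.

```bash
python3 -c "
from cell import *
print(finish_job())"
```

```text
the job is handed in; nothing more can be done
None
```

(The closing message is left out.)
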